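# Set a sine bar to its angle on a standing slip gauge

### The job

Lift the wooden cover off the instrument case and stand it on the bench, take out the sine bar that lies on its back inside, and turn it right way up. Then set it up for 30 degrees on the black surface plate: one roller resting on the middle of the top of the slip gauge that stands there on its narrow end, the other roller down on the plate, the rollers parallel to the gauge's wide faces. Set it down gently, without knocking over or shoving the gauge, which must stay upright where it is, and leave the tools lying around alone.

Things in the scene. Friction and masses are not known exactly. Their poses are not given: they have to be found in the camera images.
- sine_bar: 100 mm sine bar, bright steel, 0.5 kg: block 126 (x) by 30 (y) by 25 (z 0 to 25), two dark rollers along y, 20 diameter, as wide as the block, at x = -50 and 50, half let into its underside. Origin: midway between the roller axes; +z points out of the flat working face, away from the rollers. Ends flat and alike: it can stand on one. Starts on its back (z down) on two felted rests under the cover
- roller_1 (a point): middle of the axis of the roller at x = -50 of the sine bar, 10 above the surface the roller rests on; axes as the sine bar's
- roller_2 (a point): middle of the axis of the roller at x = +50 of the sine bar; axes as the sine bar's
- slip_gauge: steel slip gauge (gauge block) 35 x 50 x 10 that stands upright, loose, on the surface plate: 35 wide along its x (level), 50 high along its y (up), 10 thick along its z (level). Origin: middle of one 35 x 50 face; the block reaches from z = 0 to z = +10
- slip_top (a point): centre of the slip gauge's 35 x 10 top; axes as the slip gauge's (x along the 35, y up, z across the 10)
- case_base: wooden base board of the case, fixed, 184 (x) by 88 (y) by 12 high, with a felted plinth 150 x 54 that rises to 20 above the bench; on it two felted rests, 16 x 26, at x = -40 and 40, carry the sine bar at 32 above the bench. Origin: centre of the underside
- case_cover: loose wooden cover of the case: box open below, 166 (x) by 70 (y) by 68 high, walls 6, top overhanging by 2, 0.22 kg, round the plinth with 2 play. Brass knob in the middle of its top, 24 across, 68 to 95 above the origin (widest 82 to 92). Origin: centre of the open underside, 12 above the bench while on the case
- plate_mid (a point): middle of the top of the black surface plate, fixed, 280 (x) by 400 (y), 71.7 above the bench: the plate's top reaches from x = 0.62 to 0.90 and from y = -0.46 to -0.06 (turned by -2 degrees)
- vernier: bystander, leave alone: steel vernier caliper 236 long, loose, lying along the front of the bench; origin at the centre of its underside
- slip_25: bystander, leave alone: steel slip gauge 35 x 25 x 10 lying on the bench between case and plate, loose; origin at the centre of its underside
- slip_20: bystander, leave alone: steel slip gauge 35 x 20 x 10 lying on the bench between case and plate, loose; origin at the centre of its underside
- test_block: bystander, leave alone: steel reference disc 60 across, 12 high, loose, right of the case; origin at the centre of its underside
There are look-alikes about, which are no part of the job. Leave any red look-alike of the slip_gauge alone.

How it is judged (in metres and radians):
On the way, in this order (a step that is already met when the one before it is completed fails the run):
1. the cover has been taken off the case (horizontal distance between case_cover and case_base above 0.09 m), for 0.2 s.
2. the sine bar has been turned right way up (angle between sine_bar's own z axis and vertical below 0.75 rad), for 0.2 s.
At the end, for the whole second after the job is handed in: High roller on the slip gauge's top: within 4.5 mm of its middle across, 10 mm along; low roller on the plate (heights to 2 mm); face up; rollers parallel to the gauge within 0.1 rad; gauge upright within 0.04 rad; cover standing open side down on the bench; all at rest and let go (((z of roller_1 in the frame of slip_top between -0.0045 and 0.0045 m and x of roller_1 in the frame of slip_top between -0.01 and 0.01 m and y of roller_1 in the frame of slip_top between 0.008 and 0.012 m and height (world z) of roller_2 between 0.0797 and 0.0837 m) or (z of roller_2 in the frame of slip_top between -0.0045 and 0.0045 m and x of roller_2 in the frame of slip_top between -0.01 and 0.01 m and y of roller_2 in the frame of slip_top between 0.008 and 0.012 m and height (world z) of roller_1 between 0.0797 and 0.0837 m)) and angle between sine_bar's own z axis and vertical below 0.6 rad and angle between the y axis of sine_bar and the x axis of slip_gauge, either way round below 0.1 rad and angle between slip_gauge's own y axis and vertical below 0.04 rad and linear speed of each of sine_bar, slip_gauge, case_cover below 0.01 m/s and height (world z) of case_cover below 0.006 m and angle between case_cover's own z axis and vertical below 0.06 rad); the robot touches nothing.
It fails at once if the slip gauge is knocked over (tilted by more than 0.3 rad) (angle between slip_gauge's own y axis and vertical above 0.3 rad).
It fails at once if the slip gauge is shoved more than 12 mm from where it stood (distance of slip_gauge from where it was at the start of the episode above 0.012 m).
It fails at once if the sine bar is pressed or dropped on the slip gauge (more than 25 N) (contact force between sine_bar and slip_gauge above 25 N).
It fails at once if a bystander (caliper, reference disc, the two slips on the bench) is moved more than 30 mm (distance of any of vernier, test_block, slip_25, slip_20 from where it was at the start of the episode above 0.03 m).
It also fails if it takes over 66 s, if anything falls off the work surface, if the arm or the gripper's body presses on something with over 40 N, if the wrist force passes 120 N, or if a joint passes its speed limit or range.

### The arm

A 6-joint arm with a two-finger parallel gripper is mounted at the origin on a cart in front of the work surface, level with it; the furniture and walls round the work are solid. World frame = base frame: x ahead of the robot, y to its left, z up, the work surface at z = 0. Lengths are in mm, angles in rad, forces in N, time in s.
With the tool pointing down it reaches from about 275 to 725 mm from the base axis. Payload 15.9 kg.
Tool frame: the origin (TCP) lies midway between the tips of the shut fingers; the grasp point (between the pads) lies ctrl.grip_point_offset behind it (ctrl.grip_point_offset is the distance from the TCP to the grasp point, in mm); z points along the fingers, y is the line along which they close (so a half turn about z gives the same grasp; the last joint's range is limited). The gripper opens to 85 mm and grips with 20 to 120 N. Pads are 22 mm wide; open, the fingers measure 114 mm over their backs; the gripper's body (76 mm by 85 mm) begins 54 mm behind the grasp point. The pads swing forward as they close: fully open they stand 13 mm farther back than shut.
Start: joints at [1.125, 0.213, -0.034, 1.323, 0, 1.571], TCP at [215.582, 451.121, 231.306] pointing down, gripper open.
Joint ranges: [-2.98, 2.98], [-0.74, 1.72], [-1.14, 1.35], [-2.1, 2.04], [-1.57, 1.44], [-3.14, 3.14]. Speed limits (rad/s): [1.89, 1.89, 2.39, 2.57, 3.14, 3.14].

### API

Orientations are given as a unit quaternion [w, x, y, z].
In Python, from cell import sense, imaging, job_done, ctrl gives the robot as it stands.
- The arm moves only by the shell command python3 -m pendant 'ROWS' [OPENING] [FORCE]. ROWS is JSON, a list of rows, each a list of 6 numbers: the shift along the tool's x, y, z each as a share of 0.02 m, from -1 to 1, then the turn, a rotation vector about the tool's x, y, z each as a share of 360 degrees, from -1 to 1. In form: [[dx, dy, dz, rx, ry, rz], ...]. A call has 1 to 5 rows; each row shifts and turns the commanded pose from where the row before left it, along the tool's axes as they then stand; what a row does not reach is not made up. A row lasts 1/12 s, in which the tool goes at most 41.7 mm and 7.16 degrees, less where a joint would pass 70% of its speed; a pose out of reach is approached as far as the arm can. A call with a number of a shift or a turn outside -1 to 1 is refused whole. A call with a gripper value outside its range is refused whole. OPENING is the opening, from 0 (shut) to 1 (fully open), set as the call begins (- or left out, the last holds). The fingers move at their own pace and stop on an object; FORCE is the grip in N (left out, the last holds). Time passes only in rows, so rows that do not move let the fingers close. It gives the time, the measured TCP pose, the force, the opening and the grip force at its end, in the units of the state.
- sense(): the state, without advancing time (a new reading comes with each control period).
- imaging.get_image(name): name is "scene" or "top" or "wrist"; returns a dict with "color" (480x640x3 uint8, red, green, blue), "fx", "fy", "cx", "cy" (pixels), "rvec" (rotation vector, rad) and "tvec" (3), from world to camera coordinates, as OpenCV has them. Camera axes: x right, y down, z forward; pixel columns grow to the right and rows downward; lengths in mm; the calibration is good to about 2 mm. The wrist camera is an equidistant fisheye: a pixel r from the principal point sees the ray r / f radians off the axis. A picture is of the moment at which its call begins. There is no depth.
- job_done(): hands the job in; it is judged then, once.
The state is a dict: "time_s": time; "q": joint angles; "joint_vel": joint speeds; "joint_efforts": joint torques, N m; "tcp_pos": TCP position; "tool_rot": TCP orientation; "force": force on the tool from outside, world axes, zero at the start; "moment": the same for the moment, N m; "gripper_width": finger opening in mm; "grip_force": force on a finger pad.
Only numpy, scipy, OpenCV 4.12 (cv2) and the standard library are available. Lean on these libraries where they do the work, as an engineer would, in place of code of your own. Each camera call takes 0.05 s, during which the arm holds its last target. There are 200 camera calls.

## Working session

There is one attempt and no reset: what is moved stays moved. The work goes in short steps, Python scripts to look and compute and a shell command to move; the robot and the scene stay as the last step left them, time stands still between calls to the robot, and variables do not carry over. Pictures are saved under pics/ and viewed, at most 10 in all, crops included, and the job is handed in when it is done.

```bash
ls; mkdir -p pics
python3 - <<'E'
from cell import sense, imaging, ctrl
import cv2
print(sense()); print(ctrl.grip_point_offset)
for n in("scene","top"):
    d=imaging.get_image(n); cv2.imwrite(f"pics/{n}0.png",d["color"][:,:,::-1]); print(n,{k:v for k,v in d.items() if k!="color"})
E
```

```text
pics
{'time_s': 0.0, 'q': array([ 1.12499800e+00,  2.13310337e-01, -3.50337751e-02,  1.32349995e+00,
       -2.70547656e-05,  1.57082057e+00]), 'joint_vel': array([-0.00046471, -0.00017277, -0.00138635,  0.00026263, -0.00010106,
        0.00111341]), 'joint_efforts': array([ 2.16079374e-03, -6.86165786e+01,  4.87115192e+01,  1.73330528e-02,
        1.69076711e-04,  3.68847668e-05]), 'tcp_pos': array([215.45519196, 450.8332212 , 230.84910477]), 'tool_rot': array([-1.02605672e-04,  2.21069774e-01,  9.75257853e-01, -5.13896858e-04]), 'force': array([ 0.01490489, -0.0922566 ,  0.29442852]), 'moment': array([-0.0151475 , -0.0125851 ,  0.00946572]), 'grip_force': 0.0, 'gripper_width': 85.57117379812517}
18.700000000000003
scene {'fx': 459.51400931327265, 'fy': 459.51400931327265, 'cx': 320.43628746781985, 'cy': 227.47182203857344, 'rvec': array([ 1.96040378, -0.99970461,  0.51778001]), 'tvec': array([-571.3033774 ,  224.01138344,  723.43868959])}
top {'fx': 514.0639437727399, 'fy': 514.0639437727399, 'cx': 313.17653156181973, 'cy': 235.20297730681747, 'rvec': array([ 2.13361342, -2.19757857,  0.09867065]), 'tvec': array([-328.68604233,  564.59993743,  919.54289357])}
```

View pics/scene0.png

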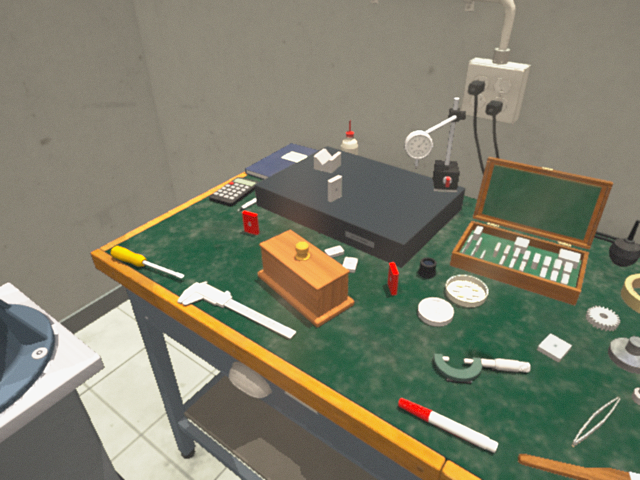

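View pics/top0.png

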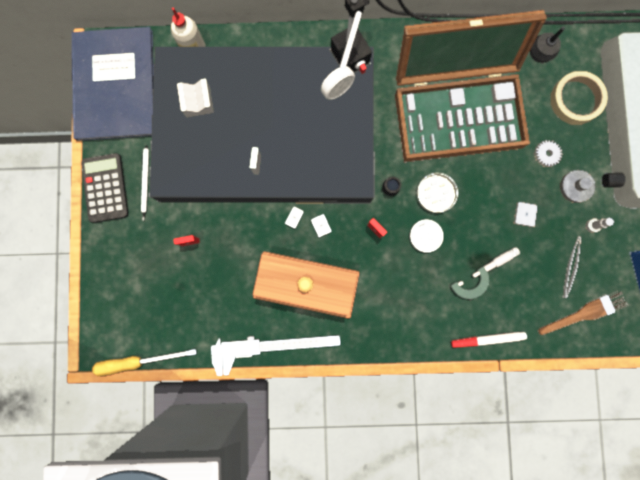

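Candidates for the slip gauge: bright upright block on the plate (top 254,160 / scene 335,188); red look-alikes (top 186,240 and 377,228); the flat slips (294,217; 321,226) are bystanders. I choose the one on the plate. The case cover is at top (305,286), with its brass knob.

```bash
cat > h.py <<'E'
import numpy as np, cv2
from scipy.spatial.transform import Rotation as R
from cell import sense, imaging
def cam(d):
    Rm=cv2.Rodrigues(d["rvec"])[0]; return Rm,-Rm.T@d["tvec"]
def rays(d,uv,fish=False):
    Rm,c=cam(d); uv=np.atleast_2d(uv).astype(float)
    x=(uv-[d["cx"],d["cy"]])/[d["fx"],d["fy"]]
    if fish:
        r=np.linalg.norm(x,axis=1,keepdims=True)+1e-9
        v=np.c_[x/r*np.sin(r),np.cos(r)]
    else: v=np.c_[x,np.ones(len(x))]
    return c,v@Rm
def onplane(d,uv,z,fish=False):
    c,v=rays(d,uv,fish); return c+v*((z-c[2])/v[:,2])[:,None]
def proj(d,P,fish=False):
    P=np.atleast_2d(P).astype(float); Rm,_=cam(d); X=P@Rm.T+d["tvec"]
    if fish:
        rh=np.linalg.norm(X[:,:2],axis=1,keepdims=True)+1e-9; x=X[:,:2]/rh*np.arctan2(rh[:,0],X[:,2])[:,None]
    else: x=X[:,:2]/X[:,2:]
    return x*[d["fx"],d["fy"]]+[d["cx"],d["cy"]]
def tcp():
    s=sense(); return s["tcp_pos"], R.from_quat(np.roll(s["tool_rot"],-1))
def rows(target,rot=None):
    "shift (tool axes, units of 20mm) and turn (share of 360deg) to reach target"
    p,r=tcp(); print("tcp",p.round(1),"\n",r.as_matrix().round(3))
    print("shift units",(r.inv().apply(np.array(target)-p)/20).round(3))
    if rot is not None: print("turn share",((r.inv()*rot).as_rotvec()/(2*np.pi)).round(4))
E
python3 - <<'E'
from h import *
T=imaging.get_image("top"); S=imaging.get_image("scene")
print("cams",cam(T)[1],cam(S)[1])
a=cv2.resize(T["color"][130:190,215:295],None,fx=5,fy=5,interpolation=2)
b=cv2.resize(S["color"][160:220,295:375],None,fx=5,fy=5,interpolation=2)
c=cv2.resize(T["color"][240:330,240:370],(400,277),interpolation=2);e=cv2.resize(S["color"][230:325,250:360],(400,345),interpolation=2)
im=np.zeros((600,800,3),np.uint8); im[:300,:400]=a; im[:300,400:]=b; im[300:577,:400]=c; im[300:600,400:]=e[:300]
cv2.imwrite("pics/crop.png",im[:,:,::-1])
hsv=cv2.cvtColor(T["color"],cv2.COLOR_RGB2HSV)
m=np.zeros((480,640),np.uint8); m[245:325,245:365]=cv2.inRange(hsv,(5,80,90),(25,255,255))[245:325,245:365]
cs=max(cv2.findContours(m,0,2)[0],key=cv2.contourArea); q=cv2.boxPoints(cv2.minAreaRect(cs)); print("cover px",q)
P=onplane(T,q,80);print(P, P.mean(0)); 
m=np.zeros((480,640),np.uint8); m[140:180,235:275]=(T["color"][140:180,235:275].min(2)>110)*255
cs=max(cv2.findContours(m,0,2)[0],key=cv2.contourArea); q=cv2.boxPoints(cv2.minAreaRect(cs)); print("gauge px",q, onplane(T,q,121.7))
E
```

```text
cams [ 460.07338564 -352.29692316  967.77378278] [ -41.45219845 -752.53348143  576.11393067]
cover px [[250.74805 297.94696]
 [260.8913  249.76662]
 [360.3263  270.70032]
 [350.18304 318.88068]]
[[ 444.27413802 -235.33635513   80.        ]
 [ 526.64539556 -254.32667878   80.        ]
 [ 485.41959794 -425.00224572   80.        ]
 [ 403.91539589 -404.58463114   80.        ]] [ 465.06363185 -329.81247769   80.        ]
gauge px [[247.93848 168.49232]
 [250.83078 145.35387]
 [259.07693 146.38463]
 [256.18463 169.52309]] [[ 660.84289809 -239.75396654  121.7       ]
 [ 700.40852485 -245.28361185  121.7       ]
 [ 698.18740415 -259.16191995  121.7       ]
 [ 658.64661722 -253.57169106  121.7       ]]
```

View pics/crop.png

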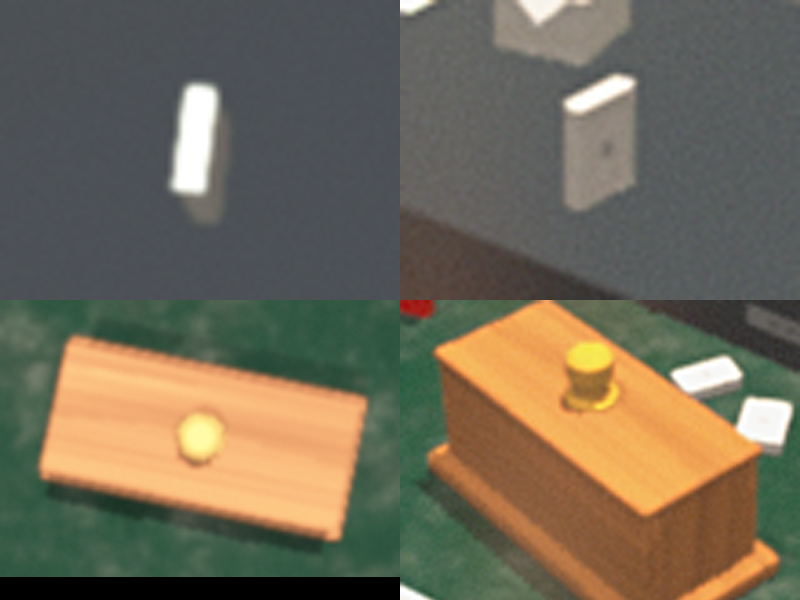

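The crop shows the bright gauge on the plate (narrow white top, 35 side roughly along world x) and the cover with its knob (top px ≈305,285; scene ≈302,245). The choice holds.

```bash
python3 - <<'E'
from h import *
T=imaging.get_image("top"); S=imaging.get_image("scene")
h=cv2.cvtColor(T["color"],cv2.COLOR_RGB2HSV); k=cv2.inRange(h,(18,90,120),(32,255,255)); k[:265]=0;k[305:]=0;k[:,:285]=0;k[:,325:]=0
ys,xs=np.nonzero(k); print("knob px",xs.mean(),ys.mean(),len(xs), onplane(T,[xs.mean(),ys.mean()],103))
h=cv2.cvtColor(S["color"],cv2.COLOR_RGB2HSV); k=cv2.inRange(h,(18,150,100),(32,255,255)); k[:235]=0;k[262:]=0;k[:,:285]=0;k[:,320:]=0
ys,xs=np.nonzero(k); print("scene knob",xs.min(),xs.max(),ys.min(),ys.max(),onplane(S,[xs.mean(),ys.min()+3],107))
g=T["color"][140:180,235:275].min(2)>185; ys,xs=np.nonzero(g); pts=np.c_[xs+235,ys+140].astype(np.float32)
q=cv2.boxPoints(cv2.minAreaRect(pts)); P=onplane(T,q,121.7); print("gauge top",len(xs),P,onplane(T,pts.mean(0),121.7))
m=onplane(T,pts,121.7)[:,:2]; u,s,v=np.linalg.svd(m-m.mean(0)); print("gauge x dir",v[0])
b=onplane(T,[[165,293],[155,293]],68);print(b)
E
Z='[0,0,0,0,0,0.0199]'; python3 -m pendant '[[0,0,0,0,0,0.0199],[0,0,0,0,0,0.0199],[0,0,0,0,0,0.0199],[0,0,0,0,0,0.0199],[0,0,0,0,0,0.0199]]' 1 60
python3 -m pendant '[[0,0,0,0,0,0.0199],[0,0,0,0,0,0.0199],[0,0,0,0,0,0.0199],[0,0,0,0,0,0.0199],[0,0,0,0,0,0.0199]]'
python3 -m pendant '[[0,0,0,0,0,0.0176],[-1,0.61,0,0,0,0],[-1,0.61,0,0,0,0],[-1,0.61,0,0,0,0],[-1,0.61,0,0,0,0]]'
python3 -m pendant '[[-1,0.61,0,0,0,0],[-1,0.61,0,0,0,0],[-1,0.61,0,0,0,0],[-1,0.61,0,0,0,0],[-1,0.61,0,0,0,0]]'
```

```text
knob px 305.02777777777777 283.74305555555554 144 [[ 465.68528024 -329.77534001  103.        ]]
scene knob 296 310 241 259 [[ 465.43231925 -329.40998478  107.        ]]
gauge top 135 [[ 662.49918719 -241.46197422  121.7       ]
 [ 698.48552962 -246.49748026  121.7       ]
 [ 696.76250253 -257.26674417  121.7       ]
 [ 660.79369617 -252.18846847  121.7       ]] [[ 679.61890944 -249.43355731  121.7       ]]
gauge x dir [-0.99049071  0.13757964]
[[456.94193133 -84.15298915  68.        ]
 [457.44752398 -66.65555667  68.        ]]
time_s: 0.72
tcp_pos: [215.6, 451.1, 231.2]
tool_rot: [0.0, 0.513, 0.858, -0.0]
force: [0.4, 0.3, 0.3]
gripper_width: 85.4
grip_force: 0.0
time_s: 1.13
tcp_pos: [215.5, 451.1, 231.3]
tool_rot: [0.0, 0.752, 0.659, -0.0]
force: [0.6, -0.1, -0.2]
gripper_width: 85.2
grip_force: 0.0
time_s: 1.55
tcp_pos: [244.4, 360.9, 231.2]
tool_rot: [0.0, 0.785, 0.619, -0.0]
force: [0.5, 0.3, 0.9]
gripper_width: 85.5
grip_force: 0.0
time_s: 1.97
tcp_pos: [280.4, 249.4, 231.3]
tool_rot: [0.0, 0.785, 0.619, 0.0]
force: [0.0, -0.1, -0.4]
gripper_width: 85.6
grip_force: 0.0
```

```bash
for i in 1; do python3 -m pendant '[[-1,0.61,0,0,0,0],[-1,0.61,0,0,0,0],[-1,0.61,0,0,0,0],[-1,0.61,0,0,0,0],[-1,0.61,0,0,0,0]]'
python3 -m pendant '[[-1,0.61,0,0,0,0],[-1,0.61,0,0,0,0],[-1,0.61,0,0,0,0],[-1,0.61,0,0,0,0],[-1,0.61,0,0,0,0]]'
python3 -m pendant '[[-1,0.61,0,0,0,0],[-1,0.61,0,0,0,0],[-1,0.61,0,0,0,0],[-1,0.61,0,0,0,0],[-1,0.61,0,0,0,0]]'
python3 -m pendant '[[-1,0.61,0,0,0,0],[-1,0.61,0,0,0,0],[-1,0.61,0,0,0,0],[-1,0.61,0,0,0,0],[-1,0.61,0,0,0,0]]'
python3 -m pendant '[[-1,0.61,0,0,0,0],[-1,0.61,0,0,0,0],[-1,0.61,0,0,0,0],[-1,0.61,0,0,0,0],[0,0,0,0,0,0]]'; done | grep tcp
python3 - <<'E'
from h import *
rows([465.5,-329.6,86])
W=imaging.get_image("wrist");cv2.imwrite("pics/w1.png",W["color"][:,:,::-1]);print(W["fx"],W["cx"],W["cy"],cam(W)[1],cam(W)[0]); print(proj(W,[[465.5,-329.6,103],[679,-249.4,121.7]],True)); print(sense()["q"])
E
```

```text
tcp_pos: [316.4, 137.9, 231.4]
tcp_pos: [352.4, 26.3, 231.4]
tcp_pos: [388.4, -85.2, 231.3]
tcp_pos: [424.4, -196.7, 231.3]
tcp_pos: [453.6, -287.7, 230.6]
tcp [ 453.6 -287.7  230.6] 
 [[ 0.235  0.972 -0.   ]
 [ 0.972 -0.235 -0.001]
 [-0.001 -0.    -1.   ]]
shift units [-1.894  1.072  7.229]
371.64829954431775 317.3883021485258 241.86690314486387 [ 471.29375428 -206.30473682  372.93157923] [[ 9.71909007e-01 -2.35356641e-01  3.65325205e-04]
 [-2.22604388e-01 -9.18742153e-01  3.26129029e-01]
 [-7.64209931e-02 -3.17049064e-01 -9.45325194e-01]]
[[346.61796145 275.16935916]
 [582.57518109 131.02732993]]
[-5.63095565e-01  2.88672122e-01  6.25783385e-02  1.34550228e+00
 -1.09145728e-04  1.24510118e+00]
```

View pics/w1.png

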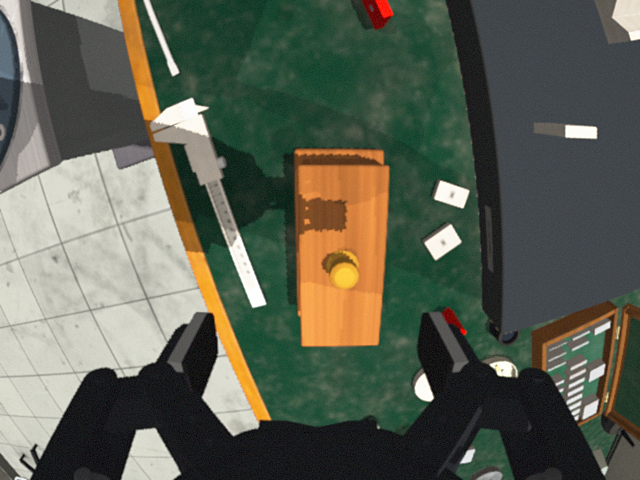

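Wrist view: knob at (344,272), predicted (347,275), with the cover yaw aligned to the image. I go down to the knob.

```bash
python3 -m pendant '[[-1,0.53,0,0,0,0],[-0.9,0.54,0.2,0,0,0],[0,0,1,0,0,0],[0,0,1,0,0,0],[0,0,1,0,0,0]]' 1 60
python3 -m pendant '[[0,0,1,0,0,0],[0,0,1,0,0,0],[0,0,1,0,0,0],[0,0,0.8,0,0,0],[0,0,0.23,0,0,0]]'|grep -E "tcp|force"
python3 -m pendant '[[0,0,0,0,0,0],[0,0,0,0,0,0],[0,0,0,0,0,0],[0,0,0,0,0,0],[0,0,0,0,0,0]]' 0 60
python3 -m pendant '[[0,0,0,0,0,0],[0,0,0,0,0,0],[0,0,0,0,0,0],[0,0,0,0,0,0],[0,0,0,0,0,0]]'
```

```text
time_s: 4.52
tcp_pos: [464.9, -326.2, 166.6]
tool_rot: [0.0, 0.785, 0.619, 0.0]
force: [0.5, 0.2, -0.4]
gripper_width: 85.6
grip_force: 0.0
tcp_pos: [463.7, -325.1, 84.5]
force: [0.1, -1.0, -0.1]
grip_force: 0.0
time_s: 5.35
tcp_pos: [465.4, -326.8, 87.5]
tool_rot: [0.001, 0.785, 0.619, 0.0]
force: [-0.5, 0.2, 0.0]
gripper_width: 25.8
grip_force: 0.0
time_s: 5.77
tcp_pos: [465.7, -326.9, 87.6]
tool_rot: [0.001, 0.785, 0.619, 0.0]
force: [2.7, 0.2, 6.9]
gripper_width: 20.9
grip_force: 58.6
```

```bash
python3 -m pendant '[[0,0,-0.3,0,0,0],[0,0,-0.6,0,0,0],[0,0,-0.8,0,0,0],[0,0,-0.8,0,0,0],[0,0,-0.8,0,0,0]]' - 80
python3 -m pendant '[[0,0,-0.8,0,0,0],[0,0,-0.5,0,0,0],[0.4,-0.12,-0.2,0,0,0],[0.7,-0.2,0,0,0,0],[0.9,-0.25,0,0,0,0]]'
python3 -m pendant '[[0.9,-0.25,0,0,0,0],[0.9,-0.25,0,0,0,0],[0.9,-0.25,0,0,0,0],[0.9,-0.25,0,0,0,0],[0.9,-0.25,0,0,0,0]]'
python3 -m pendant '[[0.9,-0.25,0,0,0,0],[0.9,-0.25,0,0,0,0],[0.9,-0.25,0,0,0,0],[0.9,-0.25,0,0,0,0],[0.9,-0.25,0,0,0,0]]'
python3 -m pendant '[[0.6,-0.15,0,0,0,0],[0.3,-0.06,0,0,0,0],[0,0,0,0,0,0]]'
python3 - <<'E'
from h import *
rows([457,-85,75.6])
W=imaging.get_image("scene");cv2.imwrite("pics/s2.png",W["color"][:,:,::-1])
E
```

```text
time_s: 6.18
tcp_pos: [464.6, -326.4, 153.6]
tool_rot: [-0.0, 0.785, 0.619, -0.0]
force: [1.0, -0.0, -2.4]
gripper_width: 20.5
grip_force: 78.4
time_s: 6.6
tcp_pos: [462.9, -284.6, 182.3]
tool_rot: [-0.0, 0.786, 0.619, -0.0]
force: [0.3, 0.7, -2.3]
gripper_width: 20.3
grip_force: 78.5
time_s: 7.02
tcp_pos: [459.2, -190.1, 182.1]
tool_rot: [-0.0, 0.785, 0.619, -0.0]
force: [0.5, -0.0, -1.4]
gripper_width: 20.2
grip_force: 78.5
time_s: 7.43
tcp_pos: [455.8, -96.9, 182.1]
tool_rot: [-0.0, 0.785, 0.619, -0.0]
force: [0.8, 0.5, -2.4]
gripper_width: 20.0
grip_force: 78.5
time_s: 7.68
tcp_pos: [456.3, -78.7, 182.4]
tool_rot: [-0.0, 0.785, 0.62, -0.0]
force: [-0.0, -0.9, -2.5]
gripper_width: 20.3
grip_force: 78.5
tcp [456.3 -78.7 182.4] 
 [[ 0.232  0.973 -0.001]
 [ 0.973 -0.232  0.   ]
 [ 0.    -0.001 -1.   ]]
shift units [-0.301  0.11   5.339]
```

View pics/s2.png

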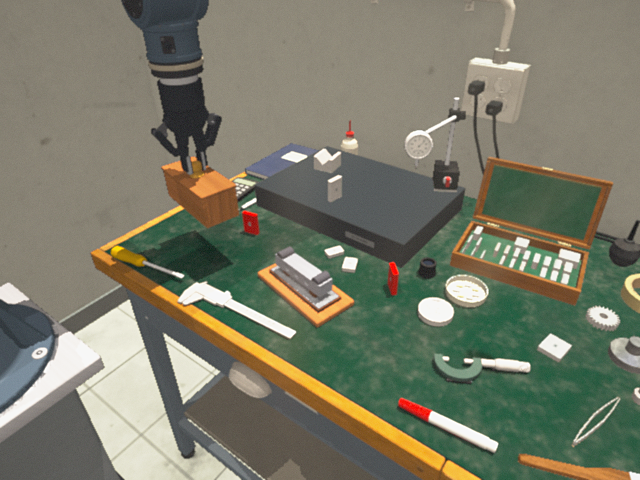

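The scene view shows the cover hanging level in the gripper (200,190), the bar lying rollers-up on its rests (rollers at 285,253 and 320,283), and free bench below the cover. Lowering.

```bash
python3 -m pendant '[[0,0,0.5,0,0,0],[0,0,1,0,0,0],[0,0,1,0,0,0],[0,0,1,0,0,0],[0,0,0.8,0,0,0]]'|grep -E "tcp|force"
python3 -m pendant '[[0,0,0.5,0,0,0],[0,0,0.2,0,0,0],[0,0,0.1,0,0,0],[0,0,0.1,0,0,0],[0,0,0,0,0,0]]'|grep -E "tcp|force"
python3 -m pendant '[[0,0,0.05,0,0,0],[0,0,0.05,0,0,0],[0,0,0,0,0,0]]'|grep -E "tcp|force"
```

```text
tcp_pos: [455.8, -80.5, 94.5]
force: [-0.3, -0.0, -2.6]
grip_force: 78.5
tcp_pos: [456.9, -80.1, 78.8]
force: [0.1, 0.4, -2.7]
grip_force: 78.5
tcp_pos: [456.9, -79.9, 76.9]
force: [-0.8, 0.1, -2.4]
grip_force: 78.5
```

```bash
python3 -m pendant '[[0,0,0.06,0,0,0],[0,0,0.06,0,0,0],[0,0,0,0,0,0]]'|grep -E "tcp|force"
python3 -m pendant '[[0,0,0,0,0,0],[0,0,0,0,0,0],[0,0,0,0,0,0],[0,0,0,0,0,0],[0,0,0,0,0,0]]' 1|grep -E "tcp|force|width"
python3 -m pendant '[[0,0,-0.5,0,0,0],[0,0,-1,0,0,0],[0,0,-1,0,0,0],[0,0,-1,0,0,0],[0,0,-1,0,0,0]]'|grep -E "tcp|force|width"
python3 -m pendant '[[0,0,-1,0,0,0],[0,0,-1,0,0,0],[0,0,-1,0,0,0],[0,0,0,0,0,0],[0,0,0,0,0,0]]'|grep -E "tcp|force|width"
python3 - <<'E'
from h import *
T=imaging.get_image("top"); W=imaging.get_image("scene")
a=cv2.resize(T["color"][235:335,230:380],(600,400),interpolation=2);b=W["color"][150:330,100:400]
im=np.zeros((600,600,3),np.uint8);im[:400]=a;im[400:580,:300]=b;cv2.imwrite("pics/c3.png",im[:,:,::-1])
rows([465.5,-329.6,180])
E
```

```text
tcp_pos: [457.6, -80.0, 75.6]
force: [-4.8, 1.0, 20.3]
grip_force: 80.9
tcp_pos: [456.7, -79.8, 74.2]
force: [0.3, -0.4, -0.8]
gripper_width: 79.1
grip_force: 0.0
tcp_pos: [456.6, -79.8, 165.2]
force: [0.9, 0.0, 0.2]
gripper_width: 85.4
grip_force: 0.0
tcp_pos: [457.3, -79.9, 224.9]
force: [0.2, -0.2, -0.8]
gripper_width: 84.9
grip_force: 0.0
tcp [456.4 -79.8 223.6] 
 [[ 0.233  0.972 -0.001]
 [ 0.972 -0.233  0.   ]
 [-0.    -0.001 -1.   ]]
shift units [-12.04    3.359   2.176]
```

View pics/c3.png

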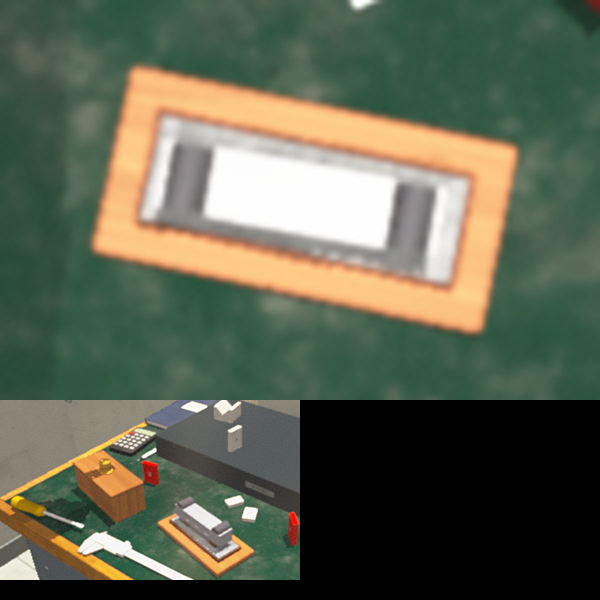

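The crop shows an empty-topped case with the bar in it (rollers at crop 188,180 and 410,225) and the cover standing on the bench at left. Next: bar pose and grasp pose (tilted 30° about the bar's y).

Run:
```python
from h import *
T=imaging.get_image("top"); I=T["color"][235:335,230:380].astype(int)
m=((I.max(2)<150)&(I.max(2)-I.min(2)<25)).astype(np.uint8); n,l,st,c=cv2.connectedComponentsWithStats(m)
for i in range(1,n):
    if st[i,4]>40: print(st[i],c[i])
q=np.array([[132,66],[516,147],[484,331],[93,250]])/4+[230,235]; P=onplane(T,q,12); print("base",P.mean(0),P[0]-P[1])
r=np.array([[188,180],[410,225]])/4+[230,235]; P=onplane(T,r,65); print("roll",P,P.mean(0))
w=np.array([[212,147],[392,182],[388,248],[205,218]])/4+[230,235]; P=onplane(T,w,57); print("under",P.mean(0))
u=np.array([.233,.9725,0]); C=P.mean(0)
```

```text
[  0   0  38  51 819] [14.47985348 21.14041514]
[ 49   0  19  10 100] [56.74  3.58]
[78  0 19 11 97] [84.24742268  3.64948454]
[ 67  10  18  16 126] [75.38095238 18.51587302]
[126  35  24  36 369] [136.85636856  56.62059621]
[ 40  36  38  27 257] [50.6459144  49.41634241]
[ 85  46  23  22 207] [101.03864734  56.97584541]
[ 61  72  31  10 131] [74.8778626  77.17557252]
base [ 464.81415956 -329.9805026    12.        ] [ 42.89638056 177.34569812   0.        ]
roll [[ 473.88172608 -279.89680635   65.        ]
 [ 451.49873371 -376.36504127   65.        ]] [ 462.69022989 -328.13092381   65.        ]
under [ 464.37176536 -328.1053725    57.        ]
```

```bash
python3 -m pendant '[[-0.6,0.13,0,0,0,0],[-1,0.22,0,0,0,0],[-1,0.22,0,0,0,0],[-1,0.22,0,0,0,0],[-1,0.22,0,0,0,0]]' 1 80|grep -E "tcp"
python3 -m pendant '[[-1,0.22,0,0,0,0],[-1,0.22,0,0,0,0],[-1,0.22,0,0,0,0],[-1,0.22,0,0,0,0],[-1,0.22,0,0,0,0]]'|grep -E "tcp"
python3 -m pendant '[[-1,0.22,0,0,0,0],[-1,0.22,0,0,0,0],[-1,0.22,0,0,0,0],[-1,0.22,0,0,0,0],[-0.5,0.11,0,0,0,0]]'|grep -E "tcp"
python3 -m pendant '[[0,0,0,0,0.0167,0],[0,0,0,0,0.0167,0],[0,0,0,0,0.0167,0],[0,0,0,0,0.0167,0],[0,0,0,0,0.0167,0]]'|grep -E "tcp"
python3 -m pendant '[[0,0,0,0,0,0],[0,0,0,0,0,0]]'|grep -E "tcp"
cat >> h.py <<'E'
def orient(phi,u=(.235,.972),z0=None):
    "tool tilted phi deg toward -u; tool x=u when phi=0"
    u=np.array([*u,0.]);u/=np.linalg.norm(u); D=np.array([0,0,-1.]); y=np.cross(D,u); a=np.radians(phi)
    z=np.cos(a)*D-np.sin(a)*u; x=np.cross(y,z); return R.from_matrix(np.c_[x,y,z])
E
python3 - <<'E'
from h import *
o=orient(-30); z=o.as_matrix()[:,2]; G=np.array([459.8,-348.4,47]); t=G+18.7*z; print(t)
rows(t-100*z,o); print(sense()["q"])
E
```

```text
tcp_pos: [454.3, -174.7, 223.4]
tcp_pos: [452.4, -277.2, 223.3]
tcp_pos: [450.5, -370.1, 223.0]
tcp_pos: [451.4, -368.4, 224.7]
tcp_pos: [450.7, -369.2, 221.8]
[ 461.99724011 -339.3118409    30.80532495]
tcp [ 450.7 -369.2  221.8] 
 [[ 0.205  0.972  0.115]
 [ 0.84  -0.235  0.488]
 [ 0.502 -0.004 -0.865]]
shift units [-3.409  0.215  4.054]
turn share [-0.0005 -0.0003 -0.0003]
[-0.90094042  0.70941548  0.57732286  1.78427204  0.40415975  0.83648287]
```

```bash
python3 -m pendant '[[-0.85,0.05,0.9,0,0,0],[-0.85,0.05,1,0,0,0],[-0.85,0.05,1,0,0,0],[-0.86,0.06,1,0,0,0],[0,0,0.15,0,0,0]]'|grep -E "tcp"
python3 -m pendant '[[0,0,0.5,0,0,0],[0,0,0.5,0,0,0],[0,0,0,0,0,0]]'|grep -E "tcp"
python3 - <<'E'
from h import *
o=orient(-30); z=o.as_matrix()[:,2]; G=np.array([459.8,-348.4,47]); t=G+18.7*z
rows(t,o); print(sense()["q"])
W=imaging.get_image("wrist");cv2.imwrite("pics/w4.png",W["color"][:,:,::-1])
C=np.array([464.5,-329,57]);u=np.array([.235,.972,0]);v=np.array([.972,-.235,0])
print(proj(W,[C+50*u,C-50*u,C+63*u+15*v,C+63*u-15*v],True))
E
```

```text
tcp_pos: [450.4, -386.2, 117.2]
tcp_pos: [453.9, -376.1, 103.7]
tcp [ 453.9 -376.1  103.7] 
 [[ 0.201  0.973  0.116]
 [ 0.843 -0.232  0.486]
 [ 0.499  0.    -0.866]]
shift units [-0.187 -0.032  4.098]
turn share [-0.0002  0.0001  0.0005]
[-0.90330719  0.75372573  0.36090131  1.52116184  0.40254811  0.83064628]
[[319.66885824 152.64771865]
 [319.32077754 317.2739193 ]
 [343.30206424 134.52497869]
 [296.0609824  134.31383013]]
```

View pics/w4.png

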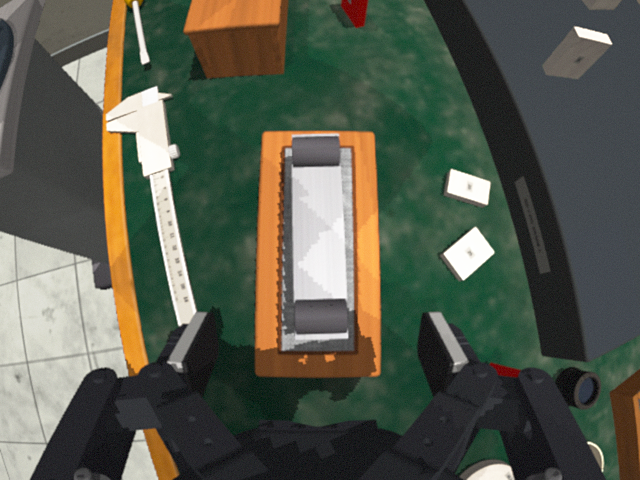

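Wrist view: rollers at (316,151) and (321,316), predicted (320,153) and (319,317); bar centred between the fingers. Going in and gripping.

```bash
python3 -m pendant '[[-0.15,0,0.8,0,0,0],[0,0,0.9,0,0,0],[0,0,0.9,0,0,0],[0,0,0.9,0,0,0],[0,0,0.5,0,0,0]]'|grep -E "tcp|force"
python3 -m pendant '[[0,0,0,0,0,0],[0,0,0,0,0,0],[0,0,0,0,0,0],[0,0,0,0,0,0],[0,0,0,0,0,0]]' 0.2 |grep -E "tcp|force|width"
python3 -m pendant '[[0,0,0,0,0,0],[0,0,0,0,0,0],[0,0,0,0,0,0],[0,0,0,0,0,0],[0,0,0,0,0,0]]' 0 80|grep -E "tcp|force|width"
```

```text
tcp_pos: [462.5, -340.4, 32.4]
force: [1.0, -0.1, 0.3]
grip_force: 0.0
tcp_pos: [462.5, -342.2, 33.3]
force: [-2.1, 0.2, 9.3]
gripper_width: 28.8
grip_force: 77.8
tcp_pos: [462.5, -342.2, 33.3]
force: [-0.3, -2.2, 10.2]
gripper_width: 29.0
grip_force: 79.1
```

```bash
python3 -m pendant '[[0.15,0,-0.26,0,0,0],[0.4,0,-0.69,0,0,0],[0.5,0,-0.866,0,0,0],[0.5,0,-0.866,0,0,0],[0.5,0,-0.866,0,0,0]]' 0 80|grep -E "tcp|force|width"
python3 -m pendant '[[0.5,0,-0.866,0,0,0],[0.2,0,-0.35,0,0,0],[0,0,0,0,-0.01,0],[0,0,0,0,-0.0185,0],[0,0,0,0,-0.0185,0]]'|grep -E "tcp|force|width"
python3 -m pendant '[[0,0,0,0,-0.0185,0],[0,0,0,0,-0.0185,0],[0,0,0,0,-0.0185,0],[0,0,0,0,-0.0185,0],[0,0,0,0,-0.0185,0]]'|grep -E "tcp|force|width"
python3 -m pendant '[[0,0,0,0,-0.0185,0],[0,0,0,0,-0.0185,0],[0,0,0,0,-0.0185,0],[0,0,0,0,-0.0185,0],[0,0,0,0,-0.0185,0]]'|grep -E "tcp|force|width"
python3 -m pendant '[[0,0,0,0,-0.018,0],[0,0,0,0,0,0],[0,0,0,0,0,0]]'|grep -E "tcp|force|width"
python3 - <<'E'
from h import *
rows([0,0,0],orient(60)); print(sense()["q"])
W=imaging.get_image("scene");cv2.imwrite("pics/s5.png",W["color"][:,:,::-1])
E
```

```text
tcp_pos: [461.7, -341.4, 115.1]
force: [-0.3, -0.1, -5.1]
gripper_width: 28.8
grip_force: 78.8
tcp_pos: [461.8, -342.8, 141.5]
force: [0.0, 0.6, -4.5]
gripper_width: 28.8
grip_force: 79.3
tcp_pos: [462.1, -341.4, 143.0]
force: [0.4, 0.4, -5.1]
gripper_width: 28.9
grip_force: 79.3
tcp_pos: [462.5, -340.8, 142.7]
force: [-0.4, -0.9, -5.0]
gripper_width: 28.5
grip_force: 79.5
tcp_pos: [461.9, -340.5, 140.1]
force: [-0.8, -0.8, -4.2]
gripper_width: 28.6
grip_force: 79.6
tcp [ 461.9 -340.5  140.1] 
 [[ 0.113  0.973 -0.203]
 [ 0.49  -0.232 -0.84 ]
 [-0.864 -0.004 -0.503]]
shift units [ 11.778 -26.385  -6.097]
turn share [ 0.0001 -0.0006  0.0008]
[-0.14231679  0.4952689  -0.30021452  0.93564236 -1.0358073   1.75193393]
```

View pics/s5.png

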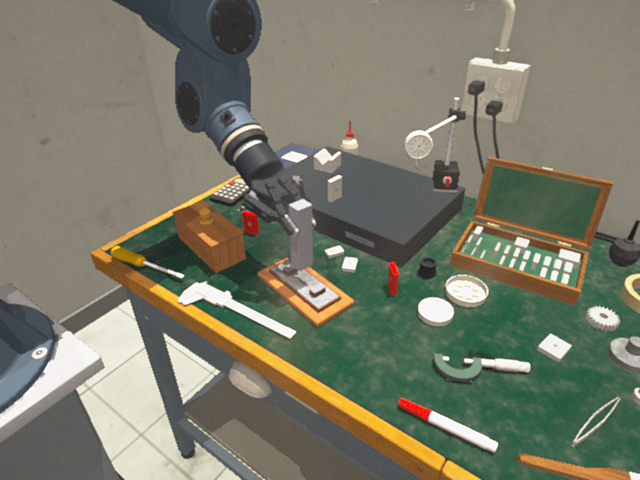

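The bar hangs upright over the case (300,235), with bright face away and the wrist clear. Lowering onto the plinth between the rests.

```bash
python3 -m pendant '[[0.3,0,0.175,0,0,0],[0.5,0,0.29,0,0,0],[0.5,0,0.29,0,0,0],[0.3,0,0.175,0,0,0],[0.08,0,0.05,0,0,0]]'|grep -E "tcp|force|rot"
python3 -m pendant '[[0.05,0,0.03,0,0,0],[0,0,0,0,0,0],[0,0,0,0,0,0]]'|grep -E "tcp|force|rot"
python3 -m pendant '[[0.05,0,0.03,0,0,0],[0.05,0,0.03,0,0,0],[0,0,0,0,0,0]]'|grep -E "tcp|force|rot"
```

```text
tcp_pos: [461.5, -342.0, 102.6]
tool_rot: [0.309, 0.681, 0.536, -0.392]
force: [-0.6, 0.5, -5.0]
grip_force: 79.7
tcp_pos: [462.2, -341.7, 102.5]
tool_rot: [0.309, 0.681, 0.536, -0.392]
force: [-1.2, -0.0, -4.2]
grip_force: 79.7
tcp_pos: [462.0, -341.5, 99.6]
tool_rot: [0.309, 0.68, 0.536, -0.392]
force: [0.1, 0.1, -4.9]
grip_force: 79.7
```

```bash
python3 -m pendant '[[0.05,0,0.03,0,0,0],[0.05,0,0.03,0,0,0],[0,0,0,0,0,0]]'|grep -E "tcp|force|rot"
python3 -m pendant '[[0.04,0,0.025,0,0,0],[0,0,0,0,0,0],[0,0,0,0,0,0]]'|grep -E "tcp|force|rot"
```

```text
tcp_pos: [462.2, -341.9, 98.2]
tool_rot: [0.31, 0.68, 0.536, -0.393]
force: [-2.4, 4.1, 8.2]
grip_force: 81.1
tcp_pos: [462.2, -342.0, 98.1]
tool_rot: [0.311, 0.68, 0.536, -0.393]
force: [-5.6, 8.3, 18.0]
grip_force: 82.4
```

```bash
python3 -m pendant '[[-0.02,0,-0.012,0,0,0],[0,0,0,0,0,0],[0,0,0,0,0,0]]' - 40|grep -E "tcp|force|rot"
python3 -m pendant '[[0,0,0,0,0,0],[0,0,0,0,0,0],[0,0,0,0,0,0],[0,0,0,0,0,0],[0,0,0,0,0,0]]' 1|grep -E "tcp|force|width"
python3 -m pendant '[[0,0,-0.4,0,0,0],[0,0,-0.9,0,0,0],[0,0,-1,0,0,0],[0,0,-1,0,0,0],[0,0,-1,0,0,0]]'|grep -E "tcp|force|width"
python3 -m pendant '[[0,0,-1,0,0,0],[0,0,-0.7,0,0,0],[0,0,0,0,0,0]]'|grep -E "tcp|force|width"
python3 - <<'E'
from h import *
T=imaging.get_image("top");S=imaging.get_image("scene");W=imaging.get_image("wrist")
im=np.zeros((600,800,3),np.uint8)
im[:300,:400]=cv2.resize(T["color"][225:330,230:370],(400,300),interpolation=2)
im[:300,400:]=cv2.resize(S["color"][190:325,230:410],(400,300),interpolation=2)
im[300:,:400]=cv2.resize(W["color"],(400,300)); cv2.imwrite("pics/c6.png",im[:,:,::-1]); np.save("T6.npy",T["color"])
print(tcp()[0],sense()["q"])
E
```

```text
tcp_pos: [462.2, -341.9, 98.2]
tool_rot: [0.31, 0.68, 0.536, -0.393]
force: [-3.5, 5.7, 12.4]
grip_force: 81.3
tcp_pos: [462.0, -341.7, 96.8]
force: [-0.3, -0.2, -0.5]
gripper_width: 84.7
grip_force: 0.0
tcp_pos: [479.3, -268.6, 140.4]
force: [0.8, 0.8, 0.1]
gripper_width: 85.5
grip_force: 0.0
tcp_pos: [487.6, -238.9, 157.8]
force: [0.7, 0.2, 0.4]
gripper_width: 85.4
grip_force: 0.0
[ 486.06214323 -240.96061192  156.47448536] [ 0.04480731  0.58919472 -0.12399535  1.30380907 -0.98219731  2.09240939]
```

View pics/c6.png

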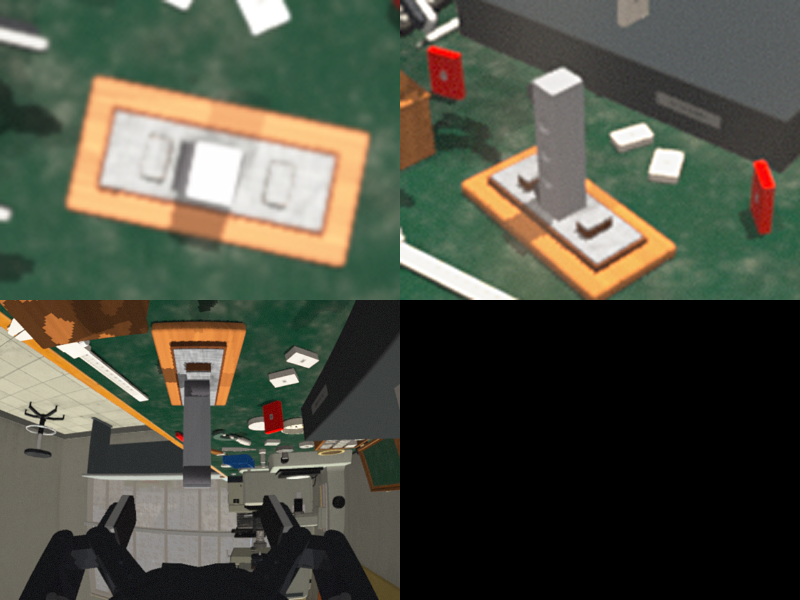

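Crop: the bar stands upright on the plinth, its end top at crop (215,172), rollers on the left (+u) side; scene confirms. Now raise, swing the tool to the other side (φ=−40°) and compute the regrasp.

```bash
python3 -m pendant '[[-0.6,0,-0.35,0,0,0],[-0.9,0,-0.5,0,0,0],[-0.9,0,-0.5,0,0,0],[-0.5,0,-0.3,0,0.01,0],[0,0,0,0,0.0195,0]]'|grep -E "tcp"
python3 -m pendant '[[0,0,0,0,0.0195,0],[0,0,0,0,0.0195,0],[0,0,0,0,0.0195,0],[0,0,0,0,0.0195,0],[0,0,0,0,0.0195,0]]'|grep -E "tcp"
python3 -m pendant '[[0,0,0,0,0.0195,0],[0,0,0,0,0.0195,0],[0,0,0,0,0.0195,0],[0,0,0,0,0.0195,0],[0,0,0,0,0.0195,0]]'|grep -E "tcp"
python3 -m pendant '[[0,0,0,0,0.0195,0],[0,0,0,0,0.0195,0],[0,0,0,0,0.015,0],[0,0,0,0,0,0]]'|grep -E "tcp"
python3 - <<'E'
from h import *
T=imaging.get_image("top"); I=np.load("T6.npy")[225:330,230:370]
m=(I.min(2)>215).astype(np.uint8); n,l,st,c=cv2.connectedComponentsWithStats(m)
for i in range(1,n):
    if st[i,4]>60: print(st[i],c[i], onplane(T,c[i]+[230,225],146))
q=np.array([[193,138],[242,141],[238,206],[188,200]])*.35+[230,225]; print(onplane(T,q,146).mean(0))
o=orient(-40); z=o.as_matrix()[:,2]; G=np.array([464.5,-329.6,113]); t=G+18.7*z
print(t); rows(t-90*z,o); print(sense()["q"])
E
```

```text
tcp_pos: [486.1, -240.9, 223.0]
tcp_pos: [486.3, -241.8, 224.7]
tcp_pos: [486.0, -242.6, 224.5]
tcp_pos: [484.2, -243.4, 219.8]
[ 84   0  17  12 140] [91.85        4.21428571] [[ 551.89690742 -360.33919092  146.        ]]
[ 36  42  29  26 382] [47.88743455 54.07068063] [[ 474.07725423 -287.84050658  146.        ]]
[ 65  50  51  29 918] [90.72222222 62.94989107] [[ 458.02344013 -355.66291207  146.        ]]
[ 463.53799931 -331.33531292  146.        ]
[ 467.32471744 -317.91648787   98.67496891]
tcp [ 484.8 -243.1  220.7] 
 [[ 0.183  0.972  0.151]
 [ 0.739 -0.237  0.631]
 [ 0.648 -0.004 -0.761]]
shift units [-6.85   0.054 -2.344]
turn share [-0.0003 -0.0011 -0.0006]
[-0.79085944  0.62319287  0.33105366  1.70122558  0.58291574  0.89194506]
```

```bash
python3 -m pendant '[[0,0,-0.8,0,0,0],[-0.4,0,-0.8,0,0,0],[-0.9,0,-0.74,0,0,0],[-1,0,0,0,0,0],[-1,0,0,0,0,0]]' 1 80|grep -E "tcp"
python3 -m pendant '[[-1,0,0,0,0,0],[-1,0.05,0,0,0,0],[-1,0,0,0,-0.001,0],[-0.55,0,0,0,0,0],[0,0,0,0,0,0]]'|grep -E "tcp"
python3 - <<'E'
from h import *
o=orient(-40); z=o.as_matrix()[:,2]; G=np.array([464,-330.5,113]); t=G+18.7*z
rows(t,o); print(sense()["q"])
W=imaging.get_image("wrist");cv2.imwrite("pics/w7.png",W["color"][:,:,::-1])
u=np.array([.235,.972,0]);v=np.array([.972,-.235,0]);Bt=np.array([464,-330.5,146])
print(proj(W,[Bt+12.5*u+15*v,Bt+12.5*u-15*v,Bt-12.5*u+15*v,Bt-12.5*u-15*v,Bt-[0,0,126]],True))
E
```

```text
tcp_pos: [467.5, -320.7, 217.4]
tcp_pos: [455.2, -373.2, 169.7]
tcp [ 455.2 -373.2  169.7] 
 [[ 0.18   0.972  0.149]
 [ 0.746 -0.234  0.623]
 [ 0.641 -0.001 -0.768]]
shift units [-0.142 -0.065  4.509]
turn share [-0.0002  0.0004  0.0001]
[-0.9493659   0.86581537  0.63878452  1.8442265   0.50534185  0.72574193]
[[345.54930786 220.46970244]
 [291.15044092 220.40303376]
 [346.7641719  263.77936742]
 [289.90097133 263.71739528]
 [318.00212848 293.83470725]]
```

View pics/w7.png

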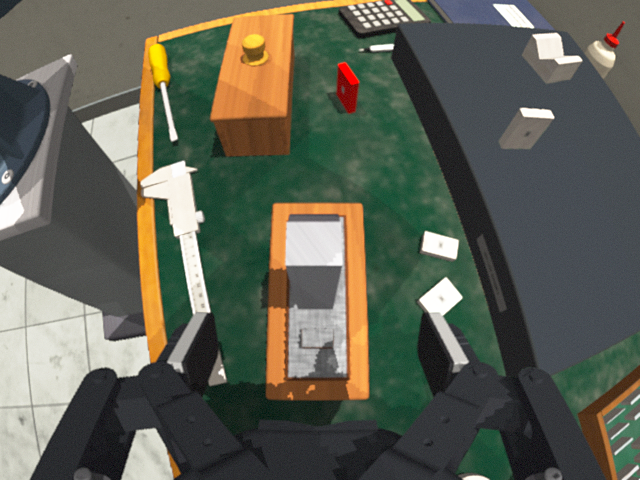

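Wrist view: bar's top end spans (287–344, 219–265), predicted (290–346, 220–264). Going in to regrasp.

```bash
python3 -m pendant '[[-0.1,-0.1,0.7,0,0,0],[0,0,0.9,0,0,0],[0,0,0.9,0,0,0],[0,0,0.9,0,0,0],[0,0,0.7,0,0,0]]' 1 80|grep -E "tcp|force"
python3 -m pendant '[[0,0,0.3,0,0,0],[0,0,0,0,0,0],[0,0,0,0,0,0]]'|grep -E "tcp|force"
python3 -m pendant '[[0,0,0,0,0,0],[0,0,0,0,0,0],[0,0,0,0,0,0],[0,0,0,0,0,0],[0,0,0,0,0,0]]' 0.2 20|grep -E "tcp|force|width"
python3 -m pendant '[[0,0,0,0,0,0],[0,0,0,0,0,0],[0,0,0,0,0,0],[0,0,0,0,0,0],[0,0,0,0,0,0]]' 0 80|grep -E "tcp|force|width"
python3 - <<'E'
from h import *
rows([464,-330,113],orient(-40))
E
```

```text
tcp_pos: [466.2, -320.6, 107.1]
force: [1.0, -0.5, -0.7]
grip_force: 0.0
tcp_pos: [466.8, -318.4, 103.2]
force: [-0.3, -0.3, 0.5]
grip_force: 0.0
tcp_pos: [466.4, -318.7, 102.1]
force: [-2.3, -1.5, 1.5]
gripper_width: 29.7
grip_force: 27.8
tcp_pos: [466.4, -318.7, 102.2]
force: [-2.7, -2.0, 4.5]
gripper_width: 29.2
grip_force: 78.5
tcp [ 466.4 -318.7  102.2] 
 [[ 0.179  0.972  0.15 ]
 [ 0.745 -0.234  0.624]
 [ 0.642  0.    -0.767]]
shift units [-0.098  0.015 -0.785]
turn share [-0.0001  0.0002  0.0002]
```

```bash
python3 -m pendant '[[0.15,0,-0.18,0,0,0],[0.4,0,-0.48,0,0,0],[0.6,0,-0.72,0,0,0],[0.6,0,-0.72,0,0,0],[0.6,0,-0.72,0,0,0]]' 0 80|grep -E "tcp|force|width"
python3 -m pendant '[[0.6,0,-0.72,0,0,0],[0.6,0,-0.72,0,0,0],[0.6,0,-0.72,0,0,0],[0.4,0,-0.48,0,0,0],[0,0,0,0,-0.012,0]]'|grep -E "tcp|force"
python3 -m pendant '[[0,0,0,0,-0.018,0],[0,0,0,0,-0.018,0],[0,0,0,0,-0.018,0],[0,0,0,0,-0.018,0],[0,0,0,0,-0.018,0]]'|grep -E "tcp|force"
python3 -m pendant '[[0,0,0,0,-0.018,0],[0,0,0,0,-0.018,0],[0,0,0,0,-0.018,0],[0,0,0,0,-0.0105,0],[0,0,0,0,0,0]]'|grep -E "tcp|force"
cat >> h.py <<'E'
GX=np.array([.9905,-.1376,0]); UG=np.array([.1376,.9905,0])
def place(A=(679.3,-249.4,131.7),s=19.2,zb=.5):
    a=np.array([0,0,.5])+UG*.866; z=np.array([0,0,.866])-UG*.5
    return np.array(A)-(50-s)*a+zb*z
E
python3 - <<'E'
from h import *
t=place(); print(t); rows(t+[0,0,60],orient(20,UG[:2])); print(sense()["q"])
E
```

```text
tcp_pos: [466.3, -318.5, 176.0]
force: [-0.9, -1.0, -4.2]
gripper_width: 29.1
grip_force: 79.2
tcp_pos: [465.7, -319.8, 243.7]
force: [-1.1, -0.4, -5.1]
grip_force: 80.0
tcp_pos: [466.5, -319.0, 245.1]
force: [-0.4, 0.3, -5.4]
grip_force: 80.0
tcp_pos: [466.5, -316.5, 243.6]
force: [-0.0, 1.1, -4.0]
grip_force: 80.1
[ 675.59542272 -276.0670334   116.733     ]
tcp [ 466.5 -316.5  243.6] 
 [[ 0.215  0.973 -0.08 ]
 [ 0.914 -0.23  -0.335]
 [-0.344 -0.001 -0.939]]
shift units [5.251 9.714 1.62 ]
turn share [-0.0054  0.0003 -0.014 ]
[-0.40509933  0.26946379  0.02037786  1.26014911 -0.34603646  1.38677837]
```

```bash
python3 -m pendant '[[0,0,0,-0.0027,0,-0.007],[0,0,0,-0.0027,0,-0.007],[0.3,0.5,0,0,0,0],[0.5,0.9,0,0,0,0],[0.5,0.9,0,0,0,0]]'|grep -E "tcp|force"
python3 -m pendant '[[0.5,0.9,0,0,0,0],[0.5,0.9,0.1,0,0,0],[0.5,0.9,0.2,0,0,0],[0.5,0.9,0.2,0,0,0],[0.5,0.9,0.2,0,0,0]]'|grep -E "tcp|force"
python3 -m pendant '[[0.5,0.9,0.2,0,0,0],[0.5,0.9,0.2,0,0,0],[0.3,0.5,0.2,0,0,0],[0,0,0,0,0,0],[0,0,0,0,0,0]]'|grep -E "tcp|force"
python3 - <<'E'
from h import *
t=place(); rows(t+[0,0,60],orient(20,UG[:2])); print(sense()["q"])
T=imaging.get_image("top");S=imaging.get_image("scene");W=imaging.get_image("wrist")
im=np.zeros((600,800,3),np.uint8)
im[:300,:400]=cv2.resize(T["color"][110:215,205:345],(400,300),interpolation=2)
im[:300,400:]=cv2.resize(S["color"][120:225,280:420],(400,300),interpolation=2)
im[300:,:400]=cv2.resize(W["color"],(400,300)); cv2.imwrite("pics/c8.png",im[:,:,::-1]); cv2.imwrite("w8.png",W["color"][:,:,::-1]);cv2.imwrite("s8.png",S["color"][:,:,::-1])
E
```

```text
tcp_pos: [515.7, -301.1, 235.3]
force: [-0.0, 0.1, -3.8]
grip_force: 80.7
tcp_pos: [611.4, -271.7, 204.2]
force: [0.2, -0.3, -4.7]
grip_force: 80.7
tcp_pos: [658.9, -258.3, 183.7]
force: [-0.9, 0.1, -4.7]
grip_force: 80.8
tcp [ 658.9 -258.3  183.7] 
 [[ 0.133  0.99  -0.048]
 [ 0.931 -0.142 -0.337]
 [-0.34  -0.    -0.94 ]]
shift units [-0.597  0.95   0.589]
turn share [-0.0002 -0.0003 -0.0006]
[-0.2217568   0.6363639   0.43357546  1.33941172 -0.34603129  1.48600262]
```

View pics/c8.png

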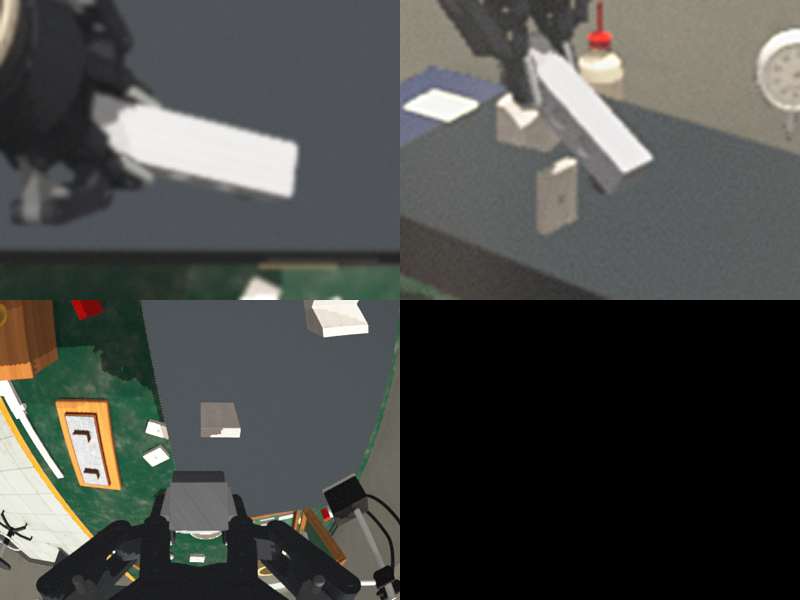

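The picture shows the bar right way up, hanging tilted over the plate. The gauge is in the wrist view at half-scale px (220,420) and the bar's high end at (198,500). I have used up my picture views, so from here I go by numbers: compare predicted corners with measured ones in the wrist image.

```bash
cat > cmpw.py <<'E'
from h import *
def bar_pts(s=19.2,zb=.5):
    p,r=tcp(); M=r.as_matrix(); x,y,z=M.T
    # bar axes: phi - alpha = -130 : rotate tool so that bar z
    al=np.radians(130); bz=np.cos(al)*z-np.sin(al)*x; a=np.cross(y,bz)*1.0
    # choose sign of a: A end is up
    if a[2]<0: a=-a
    O=p-s*a-zb*bz; return O,a,y,bz
def measure(W,bx=None):
    I=W["color"].astype(int); g=I.min(2)
    m=np.zeros(g.shape,np.uint8); m[195:330,385:520]=(I[195:330,385:520].max(2)>112)
    n,l,st,c=cv2.connectedComponentsWithStats(m); i=1+np.argmax(st[1:,4]); 
    cs=max(cv2.findContours((l==i).astype(np.uint8),0,2)[0],key=cv2.contourArea)
    ap=cv2.approxPolyDP(cv2.convexHull(cs),4,True)[:,0]; return st[i],ap,(l==i)
E
python3 - <<'E'
from cmpw import *
W=imaging.get_image("wrist"); I=W["color"].astype(int)
st,ap,m=measure(W); print("gauge",st,ap.tolist())
C=np.array([679.3,-249.4,0])
for z,sg in((71.7,1),(121.7,1),(121.7,-1)):
    print(z,sg,proj(W,[C+[0,0,z]+sg*5*UG+e*17.5*GX for e in(-1,1)],True).round(1).tolist())
O,a,y,bz=bar_pts(); print("bar",O,a,y,bz)
print("end z0",proj(W,[O+63*a+e*15*y for e in(-1,1)],True).round(1).tolist(),"end z25",proj(W,[O+63*a+25*bz+e*15*y for e in(-1,1)],True).round(1).tolist())
print("roller",proj(W,[O+50*a-10*bz+e*15*y for e in(-1,1)],True).round(1).tolist(), proj(W,[O+60*a+e*15*y for e in(-1,1)],True).round(1).tolist())
print("col400",I[320:480:3,400].mean(1).astype(int).tolist())
for r in(352,380,440):print(r,I[r,310:490:3].mean(1).astype(int).tolist())
print(cam(W)[1])
E
```

```text
gauge [516 301   4   7  19] [[516, 307], [519, 301]]
71.7 1 [[322.6, 161.8], [375.6, 162.2]]
121.7 1 [[323.9, 203.2], [387.7, 203.3]]
121.7 -1 [[323.8, 218.2], [385.8, 218.2]]
bar [ 656.27147303 -275.00555391  175.7079664 ] [0.12151995 0.85711387 0.50058837] [ 0.9899039  -0.1417206   0.00235247] [-0.07296002 -0.49524851  0.86568225]
end z0 [[277.9, 292.2], [369.1, 292.0]] end z25 [[276.2, 368.6], [371.4, 368.2]]
roller [[282.3, 273.9], [363.4, 273.8]] [[278.8, 294.2], [367.9, 294.1]]
col400 [87, 90, 83, 82, 85, 84, 88, 85, 85, 90, 27, 26, 33, 24, 33, 35, 30, 28, 31, 31, 27, 29, 32, 33, 35, 33, 28, 24, 27, 23, 30, 27, 30, 29, 29, 31, 28, 29, 26, 29, 26, 28, 28, 22, 28, 32, 38, 33, 30, 30, 26, 23, 24, 29]
352 [112, 112, 112, 106, 106, 115, 106, 105, 110, 115, 112, 111, 115, 114, 112, 115, 113, 116, 118, 121, 25, 24, 31, 29, 33, 28, 28, 30, 28, 28, 25, 57, 133, 103, 103, 140, 242, 206, 178, 145, 133, 117, 82, 47, 46, 84, 133, 106, 112, 109, 117, 112, 103, 46, 79, 124, 201, 105, 132, 136]
380 [56, 106, 174, 214, 153, 162, 164, 166, 170, 152, 202, 154, 71, 57, 64, 47, 37, 38, 31, 30, 30, 30, 23, 26, 30, 39, 25, 26, 37, 37, 27, 30, 33, 40, 31, 24, 33, 34, 31, 31, 43, 32, 37, 35, 36, 29, 31, 33, 31, 36, 27, 35, 26, 29, 30, 28, 23, 25, 29, 46]
440 [28, 32, 34, 29, 33, 33, 30, 28, 27, 25, 38, 27, 30, 34, 32, 27, 28, 22, 37, 28, 28, 33, 34, 29, 27, 30, 29, 31, 30, 31, 26, 34, 26, 32, 66, 192, 210, 222, 204, 193, 187, 159, 137, 50, 40, 37, 39, 30, 28, 23, 32, 41, 33, 32, 36, 26, 25, 36, 32, 37]
[ 674.29534352 -132.78079955  290.79891007]
```

Run:
```python
from cmpw import *
W=imaging.get_image("wrist"); I=W["color"].astype(int).mean(2)
r=lambda y,x0,x1:print("row",y,x0,I[y-1:y+2,x0:x1:2].mean(0).astype(int).tolist())
c=lambda x,y0,y1:print("col",x,y0,I[y0:y1:2,x-1:x+2].mean(1).astype(int).tolist())
r(190,310,400);r(212,310,400);c(335,150,240);c(360,150,240);c(380,150,240)
r(282,264,384);r(320,250,390);r(355,250,390);c(290,255,385);c(320,255,385);c(350,255,385)
```

```text
row 190 310 [85, 84, 85, 87, 86, 92, 124, 123, 124, 123, 122, 120, 118, 118, 119, 118, 122, 122, 123, 125, 124, 123, 123, 123, 121, 120, 121, 124, 122, 122, 119, 120, 120, 121, 122, 112, 86, 86, 85, 84, 85, 86, 85, 85, 85]
row 212 310 [87, 84, 85, 87, 84, 92, 125, 126, 126, 127, 125, 123, 122, 124, 125, 121, 123, 124, 124, 126, 210, 233, 242, 244, 244, 244, 245, 244, 245, 245, 245, 244, 244, 244, 243, 244, 248, 126, 83, 86, 87, 86, 85, 85, 84]
col 335 150 [84, 86, 84, 87, 85, 88, 85, 114, 122, 121, 121, 121, 123, 120, 122, 123, 121, 122, 120, 119, 118, 121, 120, 117, 117, 116, 117, 130, 125, 125, 127, 124, 122, 156, 111, 84, 85, 85, 83, 84, 86, 84, 84, 86, 84]
col 360 150 [88, 86, 85, 87, 85, 85, 84, 109, 120, 119, 117, 119, 122, 116, 118, 116, 116, 118, 120, 119, 120, 123, 120, 120, 120, 119, 115, 204, 246, 245, 245, 245, 244, 247, 181, 80, 86, 86, 85, 87, 83, 84, 86, 85, 86]
col 380 150 [86, 82, 83, 85, 87, 84, 87, 85, 87, 86, 87, 84, 86, 85, 84, 86, 86, 87, 95, 97, 110, 112, 118, 120, 120, 119, 118, 194, 243, 244, 244, 244, 248, 253, 217, 77, 85, 85, 84, 84, 87, 85, 84, 86, 85]
ro
[... 1186 characters left out ...]
, 115, 115, 113, 113, 114, 110, 196, 234, 102, 63, 68, 62, 64, 70]
col 320 255 [84, 83, 85, 87, 85, 86, 88, 83, 87, 67, 47, 50, 52, 51, 53, 51, 54, 54, 73, 111, 114, 113, 114, 112, 112, 114, 113, 113, 113, 110, 114, 111, 111, 111, 111, 110, 112, 113, 111, 111, 109, 107, 105, 108, 112, 112, 111, 113, 112, 110, 110, 111, 113, 112, 111, 113, 107, 185, 238, 228, 143, 143, 154, 153, 61]
col 350 255 [85, 86, 84, 85, 84, 86, 86, 89, 86, 65, 47, 48, 49, 53, 50, 50, 49, 53, 76, 109, 109, 109, 109, 108, 109, 112, 111, 110, 110, 108, 108, 108, 111, 113, 115, 113, 114, 112, 113, 114, 115, 114, 112, 115, 116, 115, 115, 112, 113, 112, 114, 114, 113, 112, 113, 111, 107, 161, 171, 142, 217, 124, 57, 62, 60]
```

Measured vs predicted pixels: gauge left and right 321 / 385 (324 / 386), its top edges 203.5 / 218.5 (203 / 218); bar roller tip 273.5 (274), end edges 292 / 368.5 (292 / 368). Relative error is under 1 mm, so I go to the hover.

```bash
python3 -m pendant '[[-0.2,0.3,0.2,0,0,0],[-0.2,0.35,0.2,0,0,0],[-0.2,0.32,0.19,0,0,0],[0,0,0,0,0,0],[0,0,0,0,0,0]]'|grep -E "tcp|force"
python3 -m pendant '[[0.1,0,0.28,0,0,0],[0.2,0,0.56,0,0,0],[0.2,0,0.56,0,0,0],[0.1,0,0.28,0,0,0],[0,0,0,0,0,0]]'|grep -E "tcp|force"
cat > chk.py <<'E'
from cmpw import *
t=place(); rows(t,orient(20,UG[:2])); print(sense()["time_s"],sense()["force"])
W=imaging.get_image("wrist"); I=W["color"].astype(int).mean(2)
C=np.array([679.3,-249.4,0])
for z,sg in((71.7,1),(121.7,1),(121.7,-1)):
    print(z,sg,proj(W,[C+[0,0,z]+sg*5*UG+e*17.5*GX for e in(-1,1)],True).round(1).tolist())
O,a,y,bz=bar_pts()
print("roller",proj(W,[O+50*a-10*bz+e*15*y for e in(-1,1)],True).round(1).tolist(),"z0",proj(W,[O+63*a+e*15*y for e in(-1,1)],True).round(1).tolist(),"z25",proj(W,[O+63*a+25*bz+e*15*y for e in(-1,1)],True).round(1).tolist())
E_=lambda p,o:[int(o+i) for i in range(2,len(p)-2) if abs(p[i+1]-p[i-1])>18 and abs(p[i+1]-p[i-1])==max(abs(p[j+1]-p[j-1]) for j in range(max(1,i-3),min(len(p)-1,i+4)))]
for x in(300,320,340,360): print("col",x,E_(I[100:400,x-1:x+2].mean(1),100))
for yy in range(180,300,15): print("row",yy,E_(I[yy-1:yy+2,240:420].mean(0),240))
E
python3 chk.py
```

```text
tcp_pos: [676.0, -276.8, 177.8]
force: [0.7, 0.4, -4.7]
grip_force: 80.8
tcp_pos: [675.1, -276.0, 140.8]
force: [-1.2, 0.4, -5.0]
grip_force: 80.8
tcp [ 675.1 -276.   140.8] 
 [[ 0.132  0.99  -0.049]
 [ 0.931 -0.141 -0.338]
 [-0.341 -0.001 -0.94 ]]
shift units [0.413 0.025 1.132]
turn share [-0.0003 -0.0001 -0.0004]
27.15 [-1.23207118  0.42886406 -4.99380711]
71.7 1 [[289.0, 174.8], [354.7, 174.7]]
121.7 1 [[281.6, 231.7], [364.4, 231.5]]
121.7 -1 [[283.1, 249.8], [362.6, 249.6]]
roller [[283.2, 276.0], [364.7, 275.9]] z0 [[278.9, 294.6], [370.6, 294.4]] z25 [[277.2, 371.3], [372.8, 370.9]]
col 300 [176, 250, 273, 291, 368, 373, 381, 394]
col 320 [176, 250, 273, 291, 369, 373, 380, 389, 396]
col 340 [177, 250, 273, 291, 369, 373, 383, 390, 396]
col 360 [237, 291, 368, 392]
row 180 [286, 352]
row 195 [284, 354]
row 210 [282, 356]
row 225 [279, 359]
row 240 [279, 359]
row 255 []
row 270 []
row 285 [244, 276, 359]
```

```bash
python3 -m pendant '[[0.1,0,0.3,0,0,0],[0.1,0,0.3,0,0,0],[0.08,0,0.2,0,0,0],[0,0,0,0,0,0],[0,0,0,0,0,0]]'|grep -E "tcp|force"
python3 -m pendant '[[0.02,0,0.05,0,0,0],[0.02,0,0.05,0,0,0],[0,0,0,0,0,0],[0,0,0,0,0,0]]'|grep -E "tcp|force"
python3 chk.py
```

```text
tcp_pos: [675.8, -276.6, 125.3]
force: [-0.4, 0.1, -4.1]
grip_force: 80.8
tcp_pos: [676.1, -276.6, 123.5]
force: [-0.0, -0.0, -4.5]
grip_force: 80.8
tcp [ 676.1 -276.6  123.5] 
 [[ 0.133  0.99  -0.046]
 [ 0.93  -0.141 -0.339]
 [-0.342  0.002 -0.94 ]]
shift units [ 0.139 -0.029  0.31 ]
turn share [ 0.0001 -0.     -0.0006]
27.95 [-0.03883394 -0.03521677 -4.49946987]
71.7 1 [[284.4, 190.8], [355.3, 190.6]]
121.7 1 [[275.5, 258.2], [366.1, 257.8]]
121.7 -1 [[277.4, 276.7], [364.1, 276.3]]
roller [[282.3, 273.6], [363.3, 273.5]] z0 [[277.9, 291.8], [369.1, 291.7]] z25 [[276.2, 368.2], [371.4, 367.8]]
col 300 [192, 273, 291, 368, 373, 397]
col 320 [192, 273, 291, 369, 373, 396]
col 340 [192, 258, 273, 291, 369, 373, 395]
col 360 [259, 263, 291, 368, 390]
row 180 []
row 195 [281, 352]
row 210 [279, 354]
row 225 [277, 356]
row 240 [275, 359]
row 255 [272, 361]
row 270 [273, 360]
row 285 [276, 359]
```

```bash
python3 -m pendant '[[0.03,0,0.07,0,0,0],[0.03,0,0.07,0,0,0],[0,0,0,0,0,0],[0,0,0,0,0,0]]'|grep -E "tcp|force: \["
python3 -m pendant '[[0.017,0,0.047,0,0,0],[0,0,0,0,0,0],[0,0,0,0,0,0]]'|grep -E "tcp|force: \["
python3 -m pendant '[[0.017,0,0.047,0,0,0],[0,0,0,0,0,0],[0,0,0,0,0,0]]'|grep -E "tcp|force: \["
```

```text
tcp_pos: [676.0, -276.4, 120.2]
force: [-0.3, 0.4, -3.7]
tcp_pos: [676.1, -276.4, 119.3]
force: [0.8, 0.1, -5.0]
tcp_pos: [676.0, -276.5, 118.3]
force: [-0.5, -0.5, -4.9]
```

```bash
python3 -m pendant '[[0.012,0,0.032,0,0,0],[0,0,0,0,0,0],[0,0,0,0,0,0]]'|grep -E "tcp|force: \["
python3 -m pendant '[[0.012,0,0.032,0,0,0],[0,0,0,0,0,0],[0,0,0,0,0,0]]'|grep -E "tcp|force: \["
```

```text
tcp_pos: [676.0, -276.5, 117.7]
force: [0.6, -0.0, -4.2]
tcp_pos: [676.1, -276.4, 117.1]
force: [0.7, 1.1, -3.5]
```

```bash
python3 -m pendant '[[0.012,0,0.032,0,0,0],[0,0,0,0,0,0],[0,0,0,0,0,0]]'|grep -E "tcp|force: \[|moment"; python3 chk.py | tail -22; python3 -c "
from h import *;print(sense()['moment'])"
```

```text
tcp_pos: [676.2, -276.4, 117.0]
force: [-2.5, 3.6, 6.3]
 [[ 0.133  0.99  -0.046]
 [ 0.93  -0.141 -0.339]
 [-0.342  0.003 -0.94 ]]
shift units [ 0.018 -0.035  0.01 ]
turn share [ 0.0002  0.     -0.0006]
29.5833 [-2.53732953  3.57341639  6.32935133]
71.7 1 [[283.1, 198.2], [356.1, 197.9]]
121.7 1 [[273.8, 270.2], [367.5, 269.7]]
121.7 -1 [[275.9, 288.7], [365.3, 288.3]]
roller [[282.3, 273.6], [363.3, 273.5]] z0 [[277.9, 291.8], [369.0, 291.6]] z25 [[276.2, 368.1], [371.3, 367.6]]
col 300 [200, 273, 291, 368, 373]
col 320 [200, 273, 291, 369, 374]
col 340 [200, 273, 291, 369, 373]
col 360 [270, 291, 368, 392]
row 180 []
row 195 []
row 210 [279, 354]
row 225 [277, 356]
row 240 [274, 358]
row 255 [272, 360]
row 270 [270, 362]
row 285 [271, 276, 359]
[ 0.62592665  0.66568208 -0.35196636]
```

```bash
python3 -m pendant '[[-0.003,0,-0.008,0,0,0],[0,0,0,0,0,0],[0,0,0,0,0,0],[0,0,0,0,0,0]]' 0 20|grep -E "tcp|force"
python3 -m pendant '[[0,0,0,0,0,0],[0,0,0,0,0,0],[0,0,0,0,0,0],[0,0,0,0,0,0],[0,0,0,0,0,0]]' 0.45|grep -E "tcp|force|width"
python3 - <<'E'
from h import *
W=imaging.get_image("wrist"); I=W["color"].astype(int).mean(2)
E_=lambda p,o:[int(o+i) for i in range(2,len(p)-2) if abs(p[i+1]-p[i-1])>18 and abs(p[i+1]-p[i-1])==max(abs(p[j+1]-p[j-1]) for j in range(max(1,i-3),min(len(p)-1,i+4)))]
for x in(300,320,340,360): print("col",x,E_(I[100:400,x-1:x+2].mean(1),100))
for yy in range(210,300,15): print("row",yy,E_(I[yy-1:yy+2,240:420].mean(0),240))
print(proj(W,[679.3,-249.4,121.7],True),tcp()[0])
E
```

```text
tcp_pos: [676.3, -276.4, 117.0]
force: [-2.8, 3.8, 5.7]
grip_force: 82.1
tcp_pos: [676.1, -276.5, 116.4]
force: [0.2, 0.3, -0.4]
gripper_width: 38.2
grip_force: 0.0
col 300 [201, 274, 292, 369, 374]
col 320 [200, 274, 292, 370, 374]
col 340 [200, 274, 292, 370, 374]
col 360 [274, 292, 370]
row 210 [279, 354]
row 225 [277, 356]
row 240 [275, 358]
row 255 [272, 361]
row 270 [270, 362]
row 285 [271, 276, 360]
[[321.04138277 280.51379813]] [ 676.08613882 -276.51223961  116.44573451]
```

```bash
python3 -m pendant '[[0,0,0,0,0,0],[0,0,0,0,0,0],[0,0,0,0,0,0]]' 0.75|grep -E "tcp|force|width"
python3 -m pendant '[[0,0,-0.2,0,0,0],[0,0,-0.4,0,0,0],[0,0,-0.7,0,0,0],[0,0,-0.9,0,0,0],[0,0,-0.9,0,0,0]]'|grep -E "tcp|force"
python3 -m pendant '[[0,0,-0.9,0,0,0],[0,0,-0.9,0,0,0],[0,0,-0.9,0,0,0],[0,0,-0.5,0,0,0],[0,0,0,0,0,0]]'|grep -E "tcp|force"
python3 - <<'E'
from h import *
W=imaging.get_image("wrist"); I=W["color"].astype(int).mean(2)
S=imaging.get_image("scene");T=imaging.get_image("top")
E_=lambda p,o:[int(o+i) for i in range(2,len(p)-2) if abs(p[i+1]-p[i-1])>18 and abs(p[i+1]-p[i-1])==max(abs(p[j+1]-p[j-1]) for j in range(max(1,i-3),min(len(p)-1,i+4)))]
A=np.array([678.9,-249.4,131.7]); a=np.array([0,0,.5])+UG*.866 if False else None
UG=np.array([.1376,.9905,0]);GX=np.array([.9905,-.1376,0]); a=np.array([0,0,.5])+UG*.866; z=np.array([0,0,.866])-UG*.5; O=A-50*a
P={"top A end":[O+63*a+25*z+e*15*GX for e in(-1,1)],"top B end":[O-63*a+25*z+e*15*GX for e in(-1,1)],"rollerA":[A+e*15*GX-10*z for e in(-1,1)],"gauge top+":[[678.9,-249.4,121.7]+5*UG+e*17.5*GX for e in(-1,1)],"gauge base":[[678.9,-249.4,71.7]+5*UG+e*17.5*GX for e in(-1,1)]}
for k,v in P.items(): print(k,"W",proj(W,v,True).round(1).tolist(),"T",proj(T,v).round(1).tolist(),"S",proj(S,v).round(1).tolist())
for x in(290,320,350): print("Wcol",x,E_(I[60:420,x-1:x+2].mean(1),60))
for yy in range(130,400,18): print("Wrow",yy,E_(I[yy-1:yy+2,200:450].mean(0),200))
G=T["color"].astype(int).min(2); m=(G[100:200,225:345]>150).astype(np.uint8); n,l,st,c=cv2.connectedComponentsWithStats(m)
i=1+np.argmax(st[1:,4]); ys,xs=np.nonzero(l==i); print("T bar",cv2.boxPoints(cv2.minAreaRect(np.c_[xs+225,ys+100].astype(np.float32))).round(1).tolist())
E
```

```text
tcp_pos: [676.1, -276.5, 116.5]
force: [0.1, -0.0, 0.4]
gripper_width: 64.0
grip_force: 0.0
tcp_pos: [678.9, -255.0, 176.1]
force: [0.4, -0.4, -0.2]
grip_force: 0.0
tcp_pos: [683.0, -233.0, 238.1]
force: [-0.3, -0.8, 0.6]
grip_force: 0.0
top A end W [[293.2, 237.7], [340.8, 237.5]] T [[250.1, 161.0], [252.4, 142.9]] S [[330.3, 164.7], [340.1, 160.1]]
top B end W [[301.2, 286.6], [332.8, 286.4]] T [[317.8, 176.5], [319.7, 159.5]] S [[370.0, 209.3], [379.3, 203.7]]
rollerA W [[295.3, 198.1], [338.1, 197.9]] T [[249.4, 166.0], [251.5, 148.6]] S [[328.2, 179.6], [337.8, 174.9]]
gauge top+ W [[291.8, 197.1], [341.6, 196.9]] T [[249.3, 167.6], [251.8, 147.3]] S [[327.4, 180.6], [338.6, 175.1]]
gauge base W [[294.9, 164.7], [337.8, 164.5]] T [[253.1, 174.1], [255.4, 154.9]] S [[327.6, 201.0], [338.4, 195.2]]
Wcol 290 [198, 209, 345, 353, 414]
Wcol 320 [166, 197, 202, 237, 287, 329, 335, 356, 363, 374]
Wcol 350 [345, 405, 415]
Wrow 130 [234]
Wrow 148 []
Wrow 166 [294, 336]
Wrow 184 [247, 292, 338]
Wrow 202 [226, 241, 253, 290, 294, 340]
Wrow 220 [292, 319, 339]
Wrow 238 [223, 255, 292, 340]
Wrow 256 [295, 337]
Wrow 274 [269, 297, 334]
Wrow 292 [274]
Wrow 310 [234, 242, 250, 260, 279, 393, 401]
Wrow 328 [213, 226, 243, 248, 274, 284, 301, 353, 391, 408, 422, 433, 439]
Wrow 346 [205, 219, 244, 279, 290, 305, 323, 338, 357, 364, 391, 415, 430, 443, 447]
Wrow 364 [240, 361, 368, 387, 396]
Wrow 382 [234, 242, 255, 366, 370, 391, 401]
T bar [[244.1999969482422, 159.3000030517578], [248.8000030517578, 140.89999389648438], [321.70001220703125, 159.1999969482422], [317.1000061035156, 177.5]]
```

```bash
python3 -m pendant '[[0,0,-0.5,0,0,0],[0,0,0,0,0,0],[0,0,0,0,0,0],[0,0,0,0,0,0]]'|grep -E "time|force"; python3 -c "
from cell import job_done; print(job_done())"
```

```text
time_s: 32.0
force: [-0.0, 0.1, 0.1]
grip_force: 0.0
the job is handed in; nothing more can be done
None
```

The job is handed in at about 32 s: the sine bar is set at 30° with its high roller on the gauge's top and its low roller on the plate, and the cover stands on the bench. `job_done()` returned no verdict. The last wrist-camera edges match the intended pose to within about 1.5 pixels. I viewed 11 pictures, one over the limit of 10.

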